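Offer the lantern door up to its hinge and hold it for the pin

ROBOT

A 6-joint arm with a two-finger parallel gripper is mounted at the origin on a cart in front of the work surface, level with it; the furniture and walls round the work are solid. World frame = base frame: x ahead of the robot, y to its left, z up, the work surface at z = 0. Lengths are in mm, angles in rad, forces in N, time in s.
With the tool pointing down it reaches from about 350 to 875 mm from the base axis. Payload 4.2 kg.
Tool frame: the origin (TCP) lies between the finger pads; the fingertips stand 14 mm ahead of it and the grasp point (between the pads) lies 5 mm behind it; z points along the fingers, y is the line along which they close (so a half turn about z gives the same grasp; the last joint's range is limited). The gripper opens to 85 mm and grips with 20 to 120 N. Pads are 22 mm wide; open, the fingers measure 114 mm over their backs; the gripper's body (76 mm by 85 mm) begins 54 mm behind the grasp point. The pads swing forward as they close: fully open they stand 13 mm farther back than shut.
Start: joints at [0.259, 0.385, 0.008, 0, -1.194, -0.259], TCP at [624.979, 0.025, 245.312] pointing down, gripper open.
Joint ranges: [-3.14, 3.14], [-1.21, 2.06], [-1.07, 1.41], [-3.16, 2.05], [-2.99, -0.16], [-3.1, 3.1]. Speed limits (rad/s): [2.79, 2.79, 3.14, 3.14, 3.14, 3.14].

INTERFACE

Orientations are given as a unit quaternion [x, y, z, w].
In Python, from bench import * gives the robot as it stands.
- The arm moves only by the tool carry_out, never from a script. Its argument "motion" is a list of rows, each a list of 7 numbers: the turn, a rotation vector about the tool's x, y, z in rad, then the shift along the tool's x, y, z in mm, then the opening, from -1 (shut) to 1 (fully open), so that 0 is half open. A call has 1 to 5 rows; each row is the pose to reach, as a shift and turn from the pose commanded when the call began, along the tool's axes at that moment; what a row does not reach only later rows make up. A row lasts 1/8 s, in which the tool goes at most 62.5 mm and 10.7 degrees, less where a joint would pass 70% of its speed; a pose out of reach is approached as far as the arm can. A call with a gripper value outside its range is refused whole. The fingers move at their own pace and stop on an object; the grip force is fixed at half the most. Time passes only in rows, so rows that repeat a pose let the fingers close. It gives the time, the measured TCP pose, the force, the opening and the grip force at its end, in the units of the state.
- read_state(): the state, without advancing time (a new reading comes with each control period).
- get_image(name): name is "scene" or "side" or "wrist"; returns a dict with "color" (420x560x3 uint8, blue, green, red), "mtx" (3x3 intrinsics, pixels), "k1" (the pictures are not rectified: a ray, as slopes to the right and down, at radius r is drawn at 1 + k1 r^2 times it, then the intrinsics apply), "position" and "orientation" of the camera in the world. Camera axes: x right, y down, z forward; pixel columns grow to the right and rows downward; lengths in mm; the calibration is good to about 2 mm. A picture is of the moment at which its call begins. There is no depth.
- job_done(): hands the job in; it is judged then, once.
The state is a dict: "clock": time; "joints": joint angles; "joint_vel": joint speeds; "joint_efforts": joint torques, N m; "position": TCP position; "ee_rot": TCP orientation; "contact_force": force on the tool from outside, world axes, zero at the start; "wrist_torque": the same for the moment, N m; "gripper_width": finger opening in mm; "grasp_force": force on a finger pad.
Only numpy, scipy, OpenCV 4.12 (cv2) and the standard library are available. Lean on these libraries where they do the work, as an engineer would, in place of code of your own. Each camera call takes 0.05 s, during which the arm holds its last target. There are 200 camera calls.

TASK

The candle lantern has lost its door: of the two glazed doors in the slotted rack, lift out the one whose hinge knuckles fit between the three on the lantern's post, and leave the other where it stands. Offer it up upright, standing open at a right angle to the lantern's front, so that its two knuckles sit in the two gaps and all five holes line up, going in gently and disturbing nothing else. Finish while holding it there, still and with the gripper closed on it, so that the loose pin could be dropped straight through from above.

Things in the scene. Friction and masses are not known exactly. Their poses are not given: they have to be found in the camera images.
- lantern: Candle lantern, a fixed pale wooden box, 174 mm wide (y), 126 mm deep (x), flat roof at 194 mm with a dark cap (to 270 mm) mid-way; glazed on three sides, front open, candle glass inside. Point: middle of its footprint on the worktop. x points into it (the front looks along -x), z up. The hinge's hole line stands at x = -71, y = -60 mm, in front of the post at the front's -y corner.
- lantern_hinge (a point): Middle of the lantern's hinge on its hole line, 100 mm above the worktop; axes as lantern. Three brass knuckles 16 mm in diameter, 16 mm tall, 9 mm hole, at -50..-34, -8..8, 34..50 mm; two gaps of 26 mm. A knuckle pushed into a gap along +x rests on the post's flat face just when its hole is in line; to -y the leaf's edge stops it 1 mm past the line, to +y nothing does.
- lantern_hole_top (a point): Point on the lantern's hole line at the top of its uppermost knuckle, 50 mm above lantern_hinge; axes as lantern
- lantern_hole_bottom (a point): Point on the lantern's hole line at the underside of its lowest knuckle, 50 mm below lantern_hinge; axes as lantern
- door_two_mid (a point): Centre of the door with TWO knuckles, the one that fits: wooden frame and thin pane, 110 mm wide (x), 12 thick (y), 150 tall (z), 0.2 kg, loose, upright in a notch of the rack, underside 12 mm and top edge 162 mm above the worktop. x points to the hinge edge, z up; hinge leaf and a small knob are on the -y face. Top rail 34 mm tall, flat on both faces: grip it at its middle.
- door_two_hole_top (a point): Point on that door's hole line at the top of its upper knuckle: (66, -14, 32) mm from door_two_mid in the door's axes. The knuckles are 16 mm in diameter, 22 mm tall with 9 mm holes, centred 21 mm above and below the door's middle. In place, door_two_mid is as high as lantern_hinge, the axes of door and lantern are parallel, and each knuckle has 2 mm of play above and below.
- door_two_hole_bottom (a point): Point on that door's hole line at the underside of its lower knuckle: (66, -14, -32) mm from door_two_mid in the door's axes
- door_two: The same two-knuckle door; this point is the middle of its underside, 75 mm below door_two_mid, axes alike
- door_three_mid (a point): Centre of the other door: the same but for its THREE knuckles, 16 mm tall, at the same heights as the lantern's, so that it cannot fit. It stands in the rack's other notch, 80 mm away face to face, and stays there.
- rack: Slotted rack, fixed; point: its middle, at worktop height. Two notched wooden rails 170 mm long (y), 76 mm over all (x), 32 mm high. Two notches run along x at y = +40 and -40 mm, 15 mm wide and 20 mm deep, floor at 12 mm. A door stands in each; which stands in which varies.
- hinge_pin: Loose brass hinge pin, 6 mm in diameter with a 9 mm head, 114 mm long, lying on the worktop in front of the lantern; stays where it is
- tealight_a: Small loose tealight, 39 mm across and 22 mm tall, on the worktop; stays where it is
- lid_a: Loose wooden jar lid, 72 mm across and 10 mm tall, on the worktop; stays where it is

How it is judged:
By the outcome, as a careful person would: the job done as asked, in the order asked, and still so for the second after the job is handed in, while the arm keeps its last pose, push and grip.
It also fails if it takes over 42 s, if anything falls off the work surface, if the arm or the gripper's body presses on something with over 40 N, if the wrist force passes 120 N, or if a joint passes its speed limit or range.

## Working session

There is one attempt and no reset: what is moved stays moved. The work goes in short steps, Python scripts to look and compute and a tool call to move; the robot and the scene stay as the last step left them, time stands still between calls to the robot, and variables do not carry over. Pictures are saved under pics/ and viewed, at most 14 in all, crops included, and the job is handed in when it is done.

Besides the shell and the picture viewer there is one more tool, called after "Emit:" as name([rows], argument=value, ...), one row to a line, values as JSON. carry_out: Moves the arm, as the interface text tells. Its arguments: {"type":"object","properties":{"motion":{"type":"array"}},"required":["motion"]}

```bash
mkdir -p pics; ls; cat > h.py <<'E'
from bench import *
import numpy as np, cv2
from scipy.spatial.transform import Rotation as R
def cam(n):
    im=get_image(n); return im
def rays(im,uv):
    uv=np.atleast_2d(np.array(uv,float)); K=np.array(im["mtx"]);k=im["k1"]
    d=cv2.undistortPoints(uv[:,None],K,np.array([k,0,0,0,0.]))[:,0]
    d=np.c_[d,np.ones(len(d))]
    return np.array(im["position"]),R.from_quat(im["orientation"]).apply(d)
def onz(im,uv,z):
    o,d=rays(im,uv); return o+d*((z-o[2])/d[:,2])[:,None]
def proj(im,P):
    P=np.atleast_2d(np.array(P,float)); r=R.from_quat(im["orientation"]).inv()
    return cv2.projectPoints(r.apply(P-np.array(im["position"])),np.zeros(3),np.zeros(3),np.array(im["mtx"]),np.array([im["k1"],0,0,0,0.]))[0][:,0]
def tri(a,ua,b,ub):
    o1,d1=rays(a,ua);o2,d2=rays(b,ub);d1=d1[0]/np.linalg.norm(d1[0]);d2=d2[0]/np.linalg.norm(d2[0])
    s=np.linalg.lstsq(np.c_[d1,-d2],o2-o1,rcond=None)[0]
    p,q=o1+s[0]*d1,o2+s[1]*d2
    return (p+q)/2,np.linalg.norm(p-q)
E
python3 - <<'E'
from h import *
import pickle
ims={n:get_image(n) for n in("scene","side","wrist")}
pickle.dump(ims,open("i0.pkl","wb"))
for n,i in ims.items(): print(n,i["position"],i["orientation"],i["mtx"],i["k1"]); cv2.imwrite(f"pics/{n}0.png",i["color"])
print(read_state())
E
```

```text
pics
scene [-74.94417176 653.11555972 729.65768284] [-0.46354997  0.78972887 -0.34880735  0.19945719] [[504.2990731    0.         272.34951099]
 [  0.         504.2990731  210.49708899]
 [  0.           0.           1.        ]] -0.07624289112515496
side [122.55767888 874.00078308 645.79211406] [-0.2728014   0.85798627 -0.41630104  0.12701341] [[415.892206     0.         279.22354378]
 [  0.         415.892206   208.83208405]
 [  0.           0.           1.        ]] -0.09532176529031314
wrist [625.28016459 -77.05254657 373.18479169] [ 4.65860353e-04  9.88110103e-01  1.53746133e-01 -5.77266090e-04] [[301.53706021   0.         280.51943482]
 [  0.         301.53706021 212.60663693]
 [  0.           0.           1.        ]] -0.06809451768955295
{'clock': 0.15, 'joints': array([ 2.58600568e-01,  3.85385781e-01,  6.93522317e-03, -3.27004131e-04,
       -1.19400114e+00, -2.58656483e-01]), 'joint_vel': array([-0.00038433, -0.00051338,  0.00404878,  0.0015921 ,  0.00031954,
        0.00047145]), 'joint_efforts': array([-6.03353892e-04, -3.92678475e+01,  1.88581592e+01,  4.18858320e+00,
       -3.39302780e-03,  5.70479813e-06]), 'position': array([6.24584622e+02, 1.03314116e-02, 2.44471262e+02]), 'ee_rot': array([-7.07044131e-01,  7.07168925e-01,  5.47492127e-04, -6.39072128e-04]), 'contact_force': array([-0.1280642 ,  0.42773957, -0.22372808]), 'wrist_torque': array([0.04094176, 0.04359096, 0.00868983]), 'grasp_force': 0.0, 'gripper_width': 85.20910583099572}
```

View pics/scene0.png

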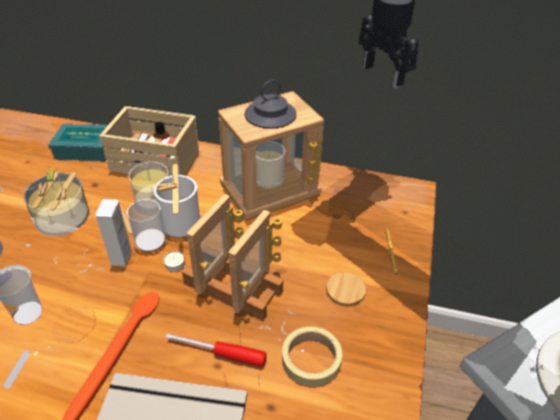

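View pics/side0.png

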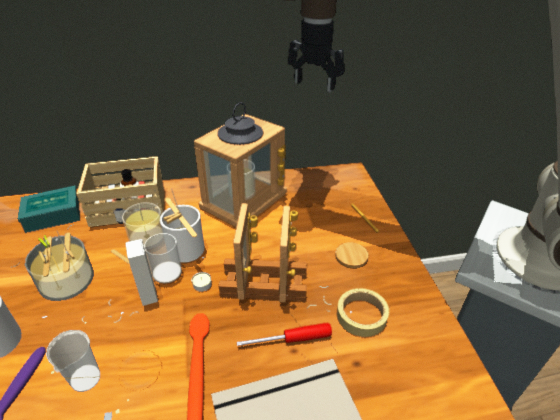

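View pics/wrist0.png

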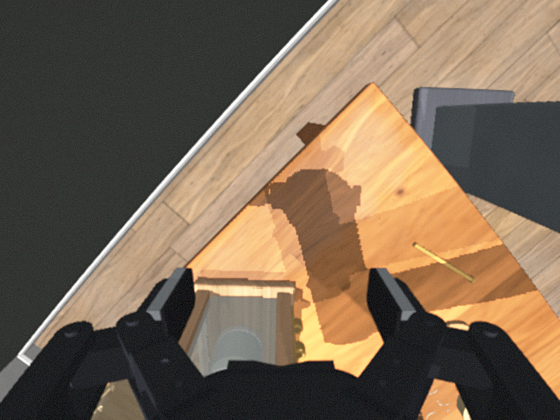

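Scene: the lantern is at (270,150) with its hinge at (313,165). The rack holds two doors: the left one near (213,245), whose knuckles at about (238,220) look like two, and the right one near (252,260), which seems to have three. I'll enlarge to measure.

```bash
python3 - <<'E'
import pickle,cv2,numpy as np
i=pickle.load(open("i0.pkl","rb"))
a=cv2.resize(i["scene"]["color"][75:325,175:335],None,fx=2.4,fy=2.4,interpolation=cv2.INTER_CUBIC)
b=cv2.resize(i["side"]["color"][100:310,185:315],None,fx=2.857,fy=2.857,interpolation=cv2.INTER_CUBIC)
print(a.shape,b.shape)
c=np.zeros((600,a.shape[1]+b.shape[1],3),np.uint8);c[:a.shape[0],:a.shape[1]]=a[:600];c[:min(600,b.shape[0]),a.shape[1]:]=b[:600]
cv2.imwrite("pics/crop0.png",c)
E
```

```text
(600, 384, 3) (600, 371, 3)
```

View pics/crop0.png

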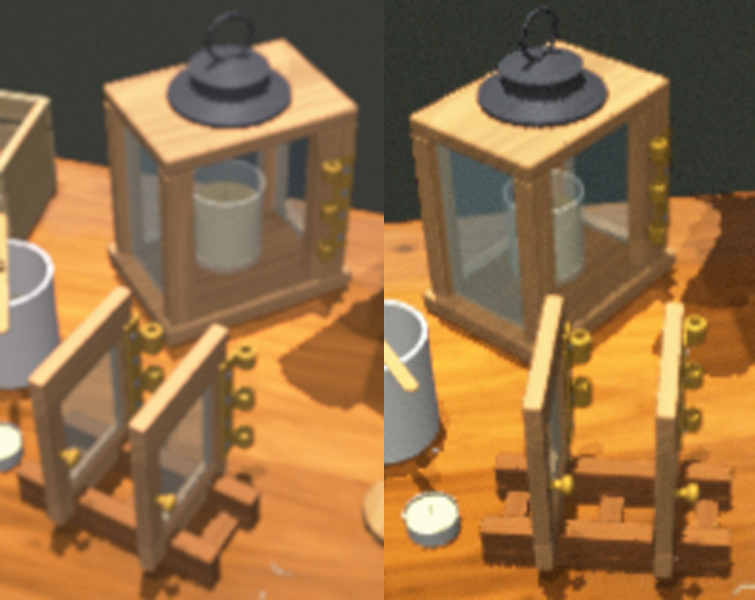

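The left door has two knuckles (scene crop (151,335) and (151,378)) and the right one has three. The lantern's hinge runs from (333,165) to (328,250).

```bash
cat > m0.py <<'E'
from h import *
import pickle
i=pickle.load(open("i0.pkl","rb"));S,D=i["scene"],i["side"]
s=lambda u,v:(175+u/2.4-.3,75+v/2.4-.3)
d=lambda u,v:(185+(u-384)/2.857-.3,100+v/2.857-.3)
np.set_printoptions(precision=1,suppress=True)
print("lantern scene",onz(S,[s(161,168),s(357,103),s(105,90),s(285,38)],194))
print("lantern side",onz(D,[d(531,168),d(668,77),d(411,115)],194))
print("door2 top scene",onz(S,[s(33,383),s(49,390),s(125,288),s(131,293)],162))
print("door2 top side",onz(D,[d(525,406),d(545,408),d(547,297),d(563,300)],162))
print("door3 top scene",onz(S,[s(131,427),s(147,434),s(221,324),s(228,330)],162))
print("door3 top side",onz(D,[d(657,414),d(676,416),d(668,306),d(682,307)],162))
print("k2",tri(S,s(151,329),D,d(581,337)))
print("LH",tri(S,s(333,165),D,d(659,143)))
E
python3 m0.py
```

```text
lantern scene [[612.  325.3 194. ]
 [617.2 142.5 194. ]
 [734.6 315.6 194. ]
 [737.2 139.  194. ]]
lantern side [[614.7 319.6 194. ]
 [614.9 144.4 194. ]
 [741.2 313.3 194. ]]
door2 top scene [[475.9 489.8 162. ]
 [464.9 483.  162. ]
 [533.1 395.2 162. ]
 [526.1 393.8 162. ]]
door2 top side [[479.8 490.5 162. ]
 [469.1 484.9 162. ]
 [536.2 400.2 162. ]
 [525.5 396.5 162. ]]
door3 top scene [[409.4 450.3 162. ]
 [399.1 444.  162. ]
 [466.5 353.4 162. ]
 [458.8 352.2 162. ]]
door3 top side [[411.9 450.3 162. ]
 [401.8 445.2 162. ]
 [465.3 361.2 162. ]
 [457.2 356.7 162. ]]
k2 (array([525. , 380.2, 120.5]), np.float64(1.8431334457165125))
LH (array([605.6, 170. , 147.7]), np.float64(1.2943988661666115))
```

Emit:
carry_out([
  [0, 0, -0.15, -60, 20, -40, 1],
  [0, 0, -0.3, -120, 45, -50, 1],
  [0, 0, -0.45, -180, 70, -50, 1],
  [0, 0, -0.54, -240, 95, -50, 1],
  [0, 0, -0.54, -300, 110, -50, 1],
])

```text
clock: 0.78
position: [518.8, 283.7, 295.5]
ee_rot: [0.87, -0.493, -0.0, -0.0]
contact_force: [1.7, 0.9, 0.3]
gripper_width: 85.1
grasp_force: 0.0
```

```bash
cat >> h.py <<'E'
def go(t,yaw=None):
    """tool-frame turn/shift from the measured pose to world target (tool straight down; yaw = tool y direction, deg)"""
    s=read_state(); r=R.from_quat(s["ee_rot"]); out=r.inv().apply(np.array(t)-s["position"])
    rv=None
    if yaw is not None:
        a=np.radians(yaw); y=np.array([np.cos(a),np.sin(a),0]); z=np.array([0,0,-1.]); x=np.cross(y,z)
        rv=(r.inv()*R.from_matrix(np.c_[x,y,z])).as_rotvec()
    print("clock",round(s["clock"],2),"pos",s["position"].round(1),"F",s["contact_force"].round(1),"w",round(s["gripper_width"],1))
    y=r.as_matrix()[:,1]; print("tooly yaw",np.degrees(np.arctan2(y[1],y[0])).round(2),"shift",out.round(1),"rot",None if rv is None else rv.round(4))
E
python3 -c "
from h import *
go([501,441,260],211)"
```

```text
clock 0.78 pos [518.8 283.7 295.5] F [1.7 0.9 0.3] w 85.1
tooly yaw -149.03 shift [-144.   -65.6   35.6] rot [-0.0002  0.0001 -0.0005]
```

Emit:
carry_out([
  [0, 0, 0, -50, -25, 10, 1],
  [0, 0, 0, -95, -48, 25, 1],
  [0, 0, 0, -128, -62, 35, 1],
  [0, 0, 0, -128, -62, 35, 1],
  [0, 0, 0, -128, -62, 35, 1],
])

```text
clock: 1.4
position: [507.5, 423.5, 260.1]
ee_rot: [0.87, -0.493, 0.0, 0.0]
contact_force: [0.3, 0.1, 0.4]
gripper_width: 85.4
grasp_force: 0.0
```

```bash
python3 -c "
from h import *
import pickle
go([501,441,260],211)
W=get_image('wrist');pickle.dump(W,open('w1.pkl','wb'));cv2.imwrite('pics/w1.png',W['color'])
print(proj(W,[[475,490,162],[465,484,162],[533,396,162],[526,394,162],[524,378,119]]).round())"
```

```text
clock 1.4 pos [507.5 423.5 260.1] F [0.3 0.1 0.4] w 85.4
tooly yaw -149.05 shift [-18.3  -3.4   0. ] rot [ 0.0007 -0.0005 -0.0009]
[[274. 299.]
 [288. 299.]
 [272. 173.]
 [281. 175.]
 [292. 152.]]
```

View pics/w1.png

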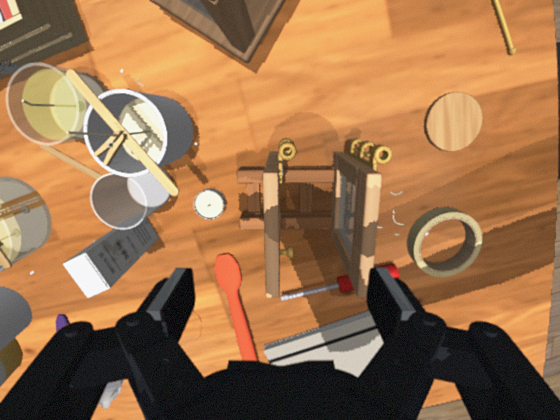

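Door two's top edge is seen at columns ~264–280, rows 154–298, straight along the picture. The second (three-knuckle) door is at ~(355,210).

```bash
python3 -c "
from h import *
import pickle
W=pickle.load(open('w1.pkl','rb'))
g=cv2.cvtColor(W['color'],cv2.COLOR_BGR2HSV)
for v in (170,200,230,260,285):
    print(v,[tuple(W['color'][v,u]) for u in range(258,288,2)] if v==230 else '', [int(x) for x in np.abs(np.diff(W['color'][v,256:290].astype(int).sum(1)))])
P=onz(W,[(264,155),(278,155),(266,298),(280,298)],162);print(P.round(1), P.mean(0).round(1));e=P[:2].mean(0)-P[2:].mean(0);print(np.linalg.norm(e),np.degrees(np.arctan2(e[1],e[0])))
go([*P.mean(0)[:2],143],211)
"
```

```text
170  [5, 13, 8, 5, 12, 5, 37, 16, 4, 4, 5, 18, 13, 4, 3, 20, 9, 2, 19, 15, 13, 0, 72, 90, 84, 88, 157, 66, 3, 38, 70, 37, 2]
200  [14, 16, 60, 7, 66, 18, 99, 160, 36, 16, 12, 0, 2, 10, 3, 4, 3, 8, 9, 1, 82, 224, 97, 15, 17, 15, 6, 21, 10, 19, 11, 16, 15]
230 [(np.uint8(62), np.uint8(109), np.uint8(169)), (np.uint8(61), np.uint8(109), np.uint8(170)), (np.uint8(62), np.uint8(111), np.uint8(172)), (np.uint8(65), np.uint8(91), np.uint8(126)), (np.uint8(74), np.uint8(98), np.uint8(124)), (np.uint8(75), np.uint8(99), np.uint8(127)), (np.uint8(80), np.uint8(103), np.uint8(130)), (np.uint8(77), np.uint8(103), np.uint8(129)), (np.uint8(78), np.uint8(102), np.uint8(130)), (np.uint8(77), np.uint8(98), np.uint8(125)), (np.uint8(62), np.uint8(82), np.uint8(107)), (np.uint8(39), np.uint8(68), np.uint8(100)), (np.uint8(36), np.uint8(68), np.uint8(104)), (np.uint8(34), np.uint8(65), np.uint8(105)), (np.uint8(42), np.uint8(70), np.uint8(112))] [0, 10, 3, 3, 10, 5, 10, 53, 16, 30, 7, 2, 1, 11, 3, 1, 2, 3, 17, 7, 11, 38, 40, 4, 1, 2, 14, 18, 3, 23, 9, 6, 4]
260  [16, 7, 20, 13, 15, 0, 10, 1, 25, 26, 16, 7, 15, 11, 6, 5, 0, 8, 13, 24, 12, 62, 93, 87, 24, 15, 1, 9, 10, 16, 5, 1, 12]
285  [12, 21, 7, 17, 12, 3, 1, 12, 70, 8, 29, 10, 8, 1, 12, 9, 10, 12, 6, 6, 10, 88, 12, 134, 26, 12, 11, 4, 5, 3, 0, 1, 3]
[[544.7 387.1 162. ]
 [535.7 381.8 162. ]
 [481.6 493.2 162. ]
 [471.1 486.9 162. ]] [508.3 437.3 162. ]
123.38206419344978 -58.83761809449334
clock 1.45 pos [507.7 423.1 260.6] F [-0.1 -0.2  0.5] w 85.7
tooly yaw -149.09 shift [-11.9  -7.7 117.6] rot [-0.0001 -0.0002 -0.0017]
```

Emit:
carry_out([
  [0, 0, -0.004, -19, -7, 15, 1],
  [0, 0, -0.004, -19, -7, 45, 1],
  [0, 0, -0.004, -19, -7, 80, 1],
  [0, 0, -0.004, -19, -7, 105, 1],
  [0, 0, -0.004, -19, -7, 117, 1],
])

```text
clock: 2.08
position: [503.2, 443.0, 141.2]
ee_rot: [0.871, -0.491, -0.0, 0.001]
contact_force: [-0.1, 0.5, 0.3]
gripper_width: 85.2
grasp_force: 0.0
```

Emit:
carry_out([
  [0, 0, 0, 0, 0, 0, 0],
  [0, 0, 0, 0, 0, 0, -0.4],
  [0, 0, 0, 0, 0, 0, -0.7],
  [0, 0, 0, 0, 0, 0, -1],
  [0, 0, 0, 0, 0, 0, -1],
])

```text
clock: 2.7
position: [504.1, 444.1, 144.2]
ee_rot: [0.871, -0.491, 0.0, -0.001]
contact_force: [0.2, 0.2, 1.6]
gripper_width: 11.4
grasp_force: 59.4
```

Emit:
carry_out([
  [0, 0, 0, 0, 0, 0, -1],
  [0, 0, 0, 0, 0, 0, -1],
  [0, 0, 0, 0, 0, 0, -1],
  [0, 0, 0, 0, 0, 0, -1],
])

```text
clock: 3.2
position: [504.1, 444.1, 144.3]
ee_rot: [0.871, -0.491, 0.0, -0.001]
contact_force: [-1.0, -0.3, 5.3]
gripper_width: 11.7
grasp_force: 60.0
```

Emit:
carry_out([
  [0, 0, 0, 0, 0, -8, -1],
  [0, 0, 0, 0, 0, -20, -1],
  [0, 0, 0, 0, 0, -45, -1],
  [0, 0, 0, 0, 0, -80, -1],
  [0, 0, 0, 0, 0, -120, -1],
])

```text
clock: 3.82
position: [503.1, 443.1, 263.7]
ee_rot: [0.871, -0.491, -0.0, 0.001]
contact_force: [-0.6, -0.2, -1.5]
gripper_width: 11.3
grasp_force: 58.9
```

Emit:
carry_out([
  [0, 0, 0, 0, 0, -30, -1],
  [0, 0, 0, 0, 0, -50, -1],
  [0, 0, 0, 0, 0, -57, -1],
  [0, 0, 0, 0, 0, -57, -1],
])

```text
clock: 4.32
position: [503.4, 443.5, 320.0]
ee_rot: [0.871, -0.491, -0.0, 0.0]
contact_force: [-0.4, -0.5, -1.6]
gripper_width: 11.0
grasp_force: 59.0
```

```bash
python3 -c "
from h import *
import pickle
go([490,190,320],270)
for n in ('scene','side','wrist'):
    W=get_image(n);pickle.dump(W,open(n+'2.pkl','wb'));cv2.imwrite(f'pics/{n}2.png',W['color'])
a=cv2.resize(pickle.load(open('scene2.pkl','rb'))['color'],(400,300));b=cv2.resize(pickle.load(open('wrist2.pkl','rb'))['color'],(400,300))
cv2.imwrite('pics/c2.png',np.hstack([a,b]))
"
```

```text
clock 4.33 pos [503.4 443.5 320. ] F [-0.4 -0.5 -1.6] w 11.0
tooly yaw -148.84 shift [2.100e+02 1.427e+02 1.000e-01] rot [ 7.0000e-04  7.0000e-04 -1.0269e+00]
```

View pics/c2.png

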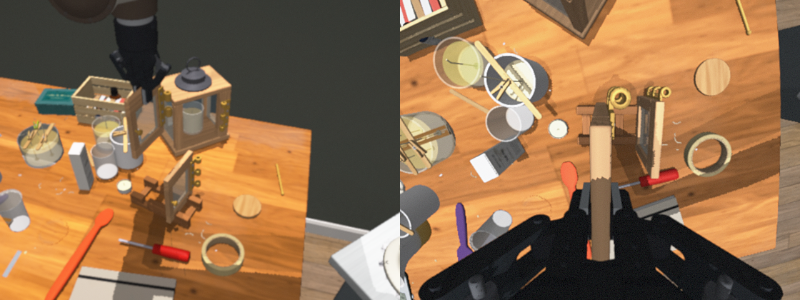

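Door two is held upright above the rack, and door three still stands. Its upper knuckle is visible in the wrist view at ~(307,136). Next I carry it to in front of the lantern.

Emit:
carry_out([
  [0, 0, -0.15, 40, 27, 0, -1],
  [0, 0, -0.33, 85, 58, 0, -1],
  [0, 0, -0.51, 130, 88, 0, -1],
  [0, 0, -0.69, 170, 115, 0, -1],
  [0, 0, -0.85, 195, 133, 0, -1],
])

```text
clock: 5.1
position: [490.2, 205.7, 319.8]
ee_rot: [0.996, -0.086, -0.001, 0.001]
contact_force: [0.1, -0.1, -2.1]
gripper_width: 11.1
grasp_force: 59.1
```

```bash
python3 -c "
from h import *
go([490,190,320],270)"
```

```text
clock 5.1 pos [490.2 205.7 319.8] F [ 0.1 -0.1 -2.1] w 11.1
tooly yaw -99.89 shift [ 2.5 15.5 -0.2] rot [ 0.001   0.0011 -0.1726]
```

Emit:
carry_out([
  [0, 0, -0.1, 0, 12, 0, -1],
  [0, 0, -0.173, -1, 20, 20, -1],
  [0, 0, -0.173, -1, 21, 55, -1],
  [0, 0, -0.173, -1, 21, 80, -1],
  [0, 0, -0.173, -1, 21, 90, -1],
])

```text
clock: 5.72
position: [485.2, 186.8, 228.2]
ee_rot: [1.0, -0.002, -0.002, 0.001]
contact_force: [-0.7, -0.7, -1.2]
gripper_width: 11.0
grasp_force: 59.0
```

Emit:
carry_out([
  [0, 0, 0, 0, 0, 0, -1],
  [0, 0, 0, 0, 0, 0, -1],
])

```text
clock: 5.98
position: [486.8, 187.9, 231.4]
ee_rot: [1.0, -0.002, 0.001, -0.0]
contact_force: [-0.4, -0.9, -1.6]
gripper_width: 11.1
grasp_force: 59.0
```

```bash
python3 -c "
from h import *
import pickle
go([486,184,157],270)
W=get_image('wrist');pickle.dump(W,open('w3.pkl','wb'))
print(proj(W,[[606,170,150],[606,170,50]]))
c=W['color'][0:260,200:420]
cv2.imwrite('pics/w3.png',cv2.resize(c,None,fx=2.3,fy=2.3,interpolation=cv2.INTER_CUBIC))"
```

```text
clock 5.97 pos [486.8 187.9 231.4] F [-0.4 -0.9 -1.6] w 11.1
tooly yaw -90.2 shift [-0.9  4.  74.4] rot [-0.001  -0.0019 -0.0035]
[[309.30454366  51.58043849]
 [299.77593513  73.47504436]]
```

View pics/w3.png

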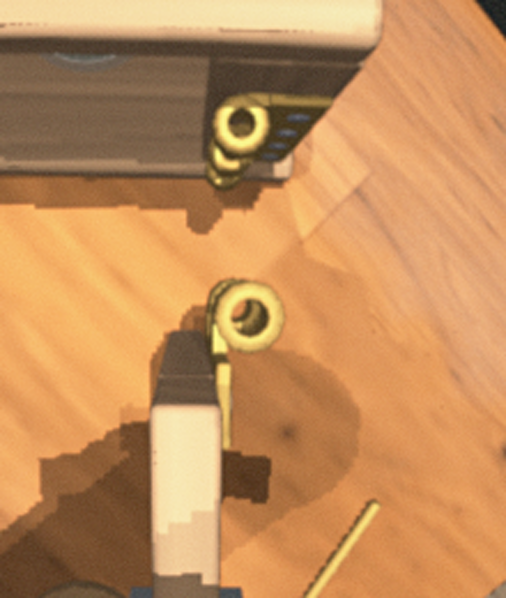

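Lantern's top knuckle hole is at crop (241,122) → pixel (304.8,53), and the door's upper knuckle hole is at crop (250,315) → (308.7,137). The door's top edge runs vertical at crop columns 153–219.

```bash
cat > m3.py <<'E'
from h import *
import pickle
np.set_printoptions(precision=2,suppress=True)
W=pickle.load(open('w3.pkl','rb')); c=lambda u,v:(200+u/2.3-.3,v/2.3-.3)
T=np.array([486.8,187.9,231.4])
L=onz(W,c(241,122),150)[0]; K=onz(W,c(250,315),206.4)[0]
print("L",L,"K",K,"K rel TCP",K-T,"L-K",L-K)
g=cv2.cvtColor(W['color'],cv2.COLOR_BGR2GRAY).astype(float)
def edge_cols(v,u0,u1,sign):
    r=cv2.GaussianBlur(g,(5,5),0)[v,u0:u1]; d=np.gradient(r)*sign; k=int(d.argmax())
    w=np.clip(d[max(k-2,0):k+3],0,None); return u0+max(k-2,0)+(w*np.arange(len(w))).sum()/w.sum()
vs=np.arange(182,225,3)
for (a,b,s) in ((258,275,1),(285,303,-1)):
    P=onz(W,[(edge_cols(v,a,b,s),v) for v in vs],249.4)
    f=np.polyfit(P[:,0],P[:,1],1); print("door edge yaw",np.degrees(np.arctan(f[0])),"y at 500",np.polyval(f,500), "res",np.std(P[:,1]-np.polyval(f,P[:,0])))
# roof front lower edge: bright->dark going down rows
gb=cv2.GaussianBlur(g,(5,5),0); pts=[]
for u in range(205,355,6):
    d=-np.gradient(gb[5:40,u]);k=int(d.argmax());pts.append((u,5+k))
print(pts)
for z in (194,184):
    P=onz(W,pts,z); f=np.polyfit(P[:,1],P[:,0],1); r=P[:,0]-np.polyval(f,P[:,1]); m=abs(r)<1.5; f=np.polyfit(P[m,1],P[m,0],1); print("roof edge yaw",-np.degrees(np.arctan(f[0])),m.sum(),np.polyval(f,230))
E
python3 m3.py
```

```text
L [605.3  173.07 150.  ] K [555.94 174.64 206.4 ] K rel TCP [ 69.14 -13.26 -25.  ] L-K [ 49.36  -1.57 -56.4 ]
door edge yaw -0.31409612025239025 y at 500 194.4902003733968 res 0.0795932860575671
door edge yaw -3.962603597737085 y at 500 185.31246874679601 res 0.49415779919609976
[(205, 15), (211, 15), (217, 15), (223, 15), (229, 15), (235, 15), (241, 16), (247, 16), (253, 16), (259, 16), (265, 16), (271, 16), (277, 16), (283, 16), (289, 17), (295, 17), (301, 17), (307, 17), (313, 18), (319, 18), (325, 18), (331, 19), (337, 19), (343, 19), (349, 20)]
roof edge yaw -2.003381906277291 25 615.1176690058
roof edge yaw -2.003381906277308 25 618.0383904886081
```

Emit:
carry_out([
  [0, 0, 0.01, 0, -1, 15, -1],
  [0, 0, 0.02, 2, -2, 38, -1],
  [0, 0, 0.03, 3, -2, 60, -1],
  [0, 0, 0.03, 3, -2, 74, -1],
  [0, 0, 0.03, 3, -2, 74, -1],
])

```text
clock: 6.65
position: [488.6, 189.1, 155.1]
ee_rot: [1.0, -0.017, -0.001, 0.001]
contact_force: [0.1, 0.2, -1.2]
gripper_width: 11.3
grasp_force: 59.0
```

Emit:
carry_out([
  [0, 0, 0, 0, 0, 0, -1],
  [0, 0, 0, 0, 0, 0, -1],
])

```text
clock: 6.9
position: [489.7, 189.9, 157.2]
ee_rot: [1.0, -0.017, 0.001, -0.001]
contact_force: [-0.2, 0.9, -1.7]
gripper_width: 11.2
grasp_force: 59.0
```

```bash
python3 -c "
from h import *
import pickle
go([492,190,157.3],268.2)
go([536.6,188.4,157.3],268.2)
c=[]
for n in ('scene','side'):
    W=get_image(n);pickle.dump(W,open(n+'4.pkl','wb'))
    p=proj(W,[605,173,100])[0].astype(int);print(n,p)
    x,y=p[0]-70,p[1]-60;print(x,y)
    c.append(cv2.resize(W['color'][y:y+120,x:x+110],None,fx=3.6,fy=3.6,interpolation=cv2.INTER_CUBIC))
W=get_image('wrist');pickle.dump(W,open('w4.pkl','wb'))
cv2.imwrite('pics/c4.png',np.hstack(c))"
```

```text
clock 6.9 pos [489.7 189.9 157.2] F [-0.2  0.9 -1.7] w 11.2
tooly yaw -91.93 shift [ 2.3 -0.2 -0.1] rot [-0.0012 -0.0016 -0.0022]
clock 6.9 pos [489.7 189.9 157.2] F [-0.2  0.9 -1.7] w 11.2
tooly yaw -91.93 shift [47.  -0.1 -0. ] rot [-0.0012 -0.0016 -0.0022]
scene [310 163]
240 103
side [280 167]
210 107
```

View pics/c4.png

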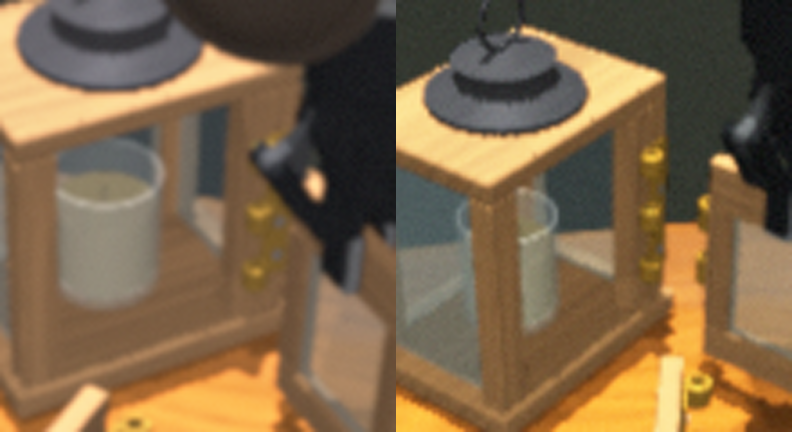

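Side crop: the door's knuckles show at (704,210) and (703,265), and the lantern's at (652,160), (652,215) and (652,270). I'll check the height by projection.

```bash
python3 -c "
from h import *
import pickle
np.set_printoptions(precision=1,suppress=True)
D=pickle.load(open('side4.pkl','rb'));W=pickle.load(open('w4.pkl','rb'))
f=lambda p:(p-[210,107])*3.6+[396,0]
print('door k',f(proj(D,[[558.4,174.6,z] for z in (132,110,90,68)])))
print('lan k',f(proj(D,[[605.3,173,z] for z in (150,134,108,92,66,50)])))
print('wrist',proj(W,[[605.3,173,150],[558.4,174.6,132]]))
c=W['color'][0:220,210:410]
cv2.imwrite('pics/w4.png',cv2.resize(c,None,fx=2.7,fy=2.7,interpolation=cv2.INTER_CUBIC))"
```

```text
door k [[706.8 198.9]
 [705.7 227.5]
 [704.7 252.9]
 [703.6 280.1]]
lan k [[648.9 151.9]
 [648.6 173. ]
 [648.2 206.5]
 [648.  226.6]
 [647.6 258.4]
 [647.4 277.5]]
wrist [[314.3  20.9]
 [307.9 136.1]]
```

View pics/w4.png

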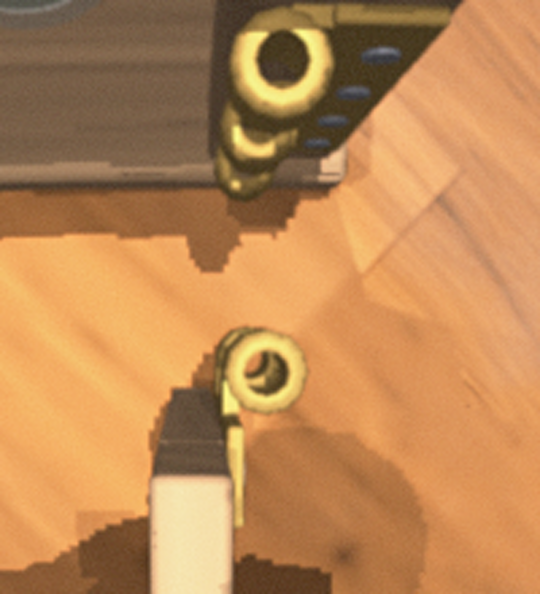

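Wrist crop: the lantern's top hole is at (284,53) and the door's hole at (266,371). The heights agree with the projection.

```bash
python3 -c "
from h import *
import pickle
np.set_printoptions(precision=2,suppress=True)
W=pickle.load(open('w4.pkl','rb'));c=lambda u,v:(210+u/2.7-.3,v/2.7-.3)
T=np.array([489.7,189.9,157.2])
L=onz(W,c(284,54),150)[0];K=onz(W,c(266,371),132.2)[0]
print(L,K,K-T,L-K)
g=cv2.GaussianBlur(cv2.cvtColor(W['color'],cv2.COLOR_BGR2GRAY),(5,5),0).astype(float)
pts=[(u,58+int((-np.gradient(g[58:80,u])).argmax())) for u in range(212,300,6)];print(pts)
P=onz(W,pts,3);f=np.polyfit(P[:,1],P[:,0],1);print('base yaw',-np.degrees(np.arctan(f[0])),(P[:,0]-np.polyval(f,P[:,1])))
"
```

```text
[605.74 172.76 150.  ] [557.91 174.48 132.2 ] [ 68.21 -15.42 -25.  ] [47.83 -1.72 17.8 ]
[(212, 67), (218, 66), (224, 67), (230, 66), (236, 66), (242, 66), (248, 66), (254, 66), (260, 66), (266, 66), (272, 65), (278, 66), (284, 66), (290, 62), (296, 70)]
base yaw -1.9480500524012188 [-0.43  0.31 -0.58  0.17  0.12  0.07  0.03 -0.01 -0.04 -0.06  0.74 -0.08
 -0.08  3.16 -3.32]
```

Emit:
carry_out([
  [0, 0, 0, 8, 0, 0, -1],
  [0, 0, 0, 17, 0, 0, -1],
  [0, 0, 0, 25, 0, 0, -1],
  [0, 0, 0, 30, 0, 0, -1],
  [0, 0, 0, 33, 0, 0, -1],
])

```text
clock: 7.68
position: [522.5, 188.3, 156.1]
ee_rot: [1.0, -0.017, -0.0, 0.0]
contact_force: [0.1, 0.5, -0.9]
gripper_width: 11.3
grasp_force: 59.0
```

Emit:
carry_out([
  [0, 0, 0, 2, 0, 0, -1],
  [0, 0, 0, 4, 0, 0, -1],
  [0, 0, 0, 6, 0, 0, -1],
  [0, 0, 0, 8, 0, 0, -1],
  [0, 0, 0, 8, 0, 0, -1],
])

```text
clock: 8.3
position: [530.3, 188.2, 156.3]
ee_rot: [1.0, -0.017, 0.0, -0.0]
contact_force: [-0.4, -0.1, -0.9]
gripper_width: 10.9
grasp_force: 59.0
```

```bash
python3 -c "
from h import *
import pickle
go([537.5,188.2,157.2],268.05)
c=[]
D=get_image('side');W=get_image('wrist');pickle.dump((D,W),open('p5.pkl','wb'))
a=cv2.resize(D['color'][107:227,210:320],None,fx=3.6,fy=3.6,interpolation=cv2.INTER_CUBIC)
b=cv2.resize(W['color'][0:160,220:360],None,fx=2.7,fy=2.7,interpolation=cv2.INTER_CUBIC)
print(a.shape,b.shape)
cv2.imwrite('pics/c5.png',np.hstack([a,b]))"
```

```text
clock 8.3 pos [530.3 188.2 156.3] F [-0.4 -0.1 -0.9] w 10.9
tooly yaw -91.94 shift [ 7.2 -0.3 -0.9] rot [-0.0001 -0.0001  0.0002]
(432, 396, 3) (432, 378, 3)
```

View pics/c5.png

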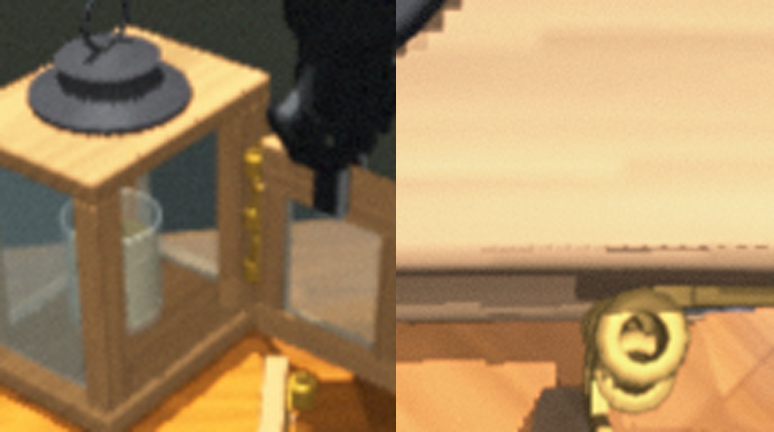

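The door's knuckles are part-way into the gaps with no contact: in the wrist crop its hole shows ~(640,345) just behind the lantern's (645,335). Creeping on.

Emit:
carry_out([
  [0, 0, 0, 1, 0, -0.4, -1],
  [0, 0, 0, 2, 0, -0.8, -1],
  [0, 0, 0, 3, 0, -0.8, -1],
  [0, 0, 0, 4, 0, -0.8, -1],
  [0, 0, 0, 5, 0, -0.8, -1],
])

```text
clock: 9.02
position: [535.2, 188.0, 157.0]
ee_rot: [1.0, -0.017, -0.0, 0.0]
contact_force: [0.0, 0.4, -1.0]
gripper_width: 11.1
grasp_force: 59.0
```

Emit:
carry_out([
  [0, 0, 0, 0.5, 0, 0, -1],
  [0, 0, 0, 1, 0, 0, -1],
  [0, 0, 0, 1.5, 0, 0, -1],
  [0, 0, 0, 1.5, 0, 0, -1],
])

```text
clock: 9.52
position: [536.7, 187.9, 157.1]
ee_rot: [1.0, -0.017, -0.0, -0.0]
contact_force: [-0.1, 0.8, -1.1]
gripper_width: 11.3
grasp_force: 59.0
```

Emit:
carry_out([
  [0, 0, 0, 0.4, 0, 0, -1],
  [0, 0, 0, 0.8, 0, 0, -1],
  [0, 0, 0, 0.8, 0, 0, -1],
])

```text
clock: 9.9
position: [537.5, 187.9, 157.1]
ee_rot: [1.0, -0.017, 0.0, -0.0]
contact_force: [-0.4, -0.4, -1.2]
gripper_width: 11.6
grasp_force: 59.0
```

Emit:
carry_out([
  [0, 0, 0, 0.4, 0, 0, -1],
  [0, 0, 0, 0.7, 0, 0, -1],
  [0, 0, 0, 0.7, 0, 0, -1],
])

```text
clock: 10.28
position: [538.2, 187.8, 157.1]
ee_rot: [1.0, -0.017, 0.0, -0.0]
contact_force: [-0.2, -0.7, -2.3]
gripper_width: 11.2
grasp_force: 59.0
```

```bash
python3 -c "
from h import *
import pickle
go([537.5,188.2,157.2],268.05)
W=get_image('wrist');pickle.dump(W,open('w6.pkl','wb'))
print(proj(W,[[605.7,172.8,150],[605.7,172.8,132]]))
b=cv2.resize(W['color'][85:155,270:350],None,fx=7,fy=7,interpolation=cv2.INTER_CUBIC)
cv2.imwrite('pics/w6.png',b)"
```

```text
clock 10.28 pos [538.2 187.8 157.1] F [-0.2 -0.7 -2.3] w 11.2
tooly yaw -91.94 shift [-0.7 -0.3 -0.1] rot [-0.     -0.      0.0001]
[[311.30385501 141.74504632]
 [307.75647113 138.91093207]]
```

View pics/w6.png

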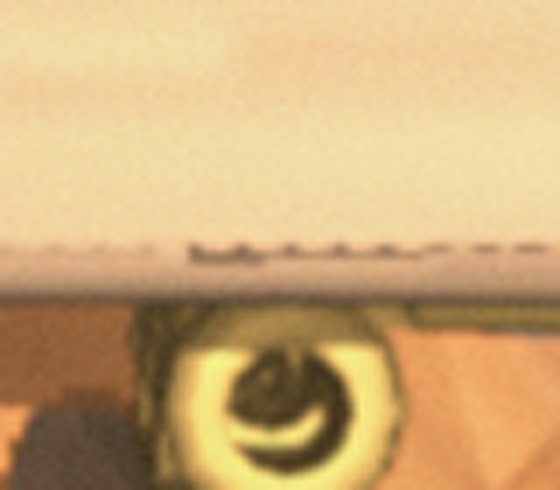

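Emit:
carry_out([
  [0, 0, 0, 0.3, 0, 0, -1],
  [0, 0, 0, 0.5, 0, 0, -1],
  [0, 0, 0, 0.5, 0, 0, -1],
  [0, 0, 0, 0.5, 0, 0, -1],
])

```text
clock: 10.82
position: [538.6, 187.8, 157.1]
ee_rot: [1.0, -0.017, -0.0, 0.0]
contact_force: [-0.7, 0.0, -1.4]
gripper_width: 11.1
grasp_force: 59.0
```

Emit:
carry_out([
  [0, 0, 0, 0.3, 0, 0, -1],
  [0, 0, 0, 0.5, 0, 0, -1],
  [0, 0, 0, 0.5, 0, 0, -1],
  [0, 0, 0, 0.5, 0, 0, -1],
])

```text
clock: 11.32
position: [538.8, 187.8, 157.0]
ee_rot: [1.0, -0.017, -0.0, 0.0]
contact_force: [-2.6, 1.2, 0.4]
gripper_width: 11.3
grasp_force: 59.1
```

Emit:
carry_out([
  [0, 0, 0, -0.2, 0.3, 0, -1],
  [0, 0, 0, -0.2, 0.5, 0, -1],
  [0, 0, 0, -0.2, 0.5, 0, -1],
])

```text
clock: 11.7
position: [538.8, 187.5, 157.0]
ee_rot: [1.0, -0.017, -0.0, -0.0]
contact_force: [-2.9, 2.2, -0.4]
gripper_width: 10.9
grasp_force: 59.2
```

Emit:
carry_out([
  [0, 0, 0, 0, 0.2, 0, -1],
  [0, 0, 0, 0, 0.4, 0, -1],
  [0, 0, 0, 0, 0.4, 0, -1],
])

```text
clock: 12.08
position: [538.8, 186.9, 156.9]
ee_rot: [1.0, -0.017, -0.0, 0.0]
contact_force: [-2.8, 1.5, -1.0]
gripper_width: 11.3
grasp_force: 59.2
```

Emit:
carry_out([
  [0, 0, 0, 0, 0.2, 0, -1],
  [0, 0, 0, 0, 0.4, 0, -1],
  [0, 0, 0, 0, 0.4, 0, -1],
])

```text
clock: 12.45
position: [538.8, 186.5, 157.0]
ee_rot: [1.0, -0.017, -0.0, 0.0]
contact_force: [-2.0, 1.0, -2.0]
gripper_width: 11.2
grasp_force: 59.1
```

Emit:
carry_out([
  [0, 0, 0, 0, 0.2, 0, -1],
  [0, 0, 0, 0, 0.4, 0, -1],
  [0, 0, 0, 0, 0.4, 0, -1],
])

```text
clock: 12.82
position: [538.8, 186.2, 157.0]
ee_rot: [1.0, -0.017, -0.0, -0.0]
contact_force: [-3.6, 2.2, -1.5]
gripper_width: 11.2
grasp_force: 59.0
```

Emit:
carry_out([
  [0, 0, 0, 0, 0.2, 0, -1],
  [0, 0, 0, 0, 0.4, 0, -1],
  [0, 0, 0, 0, 0.4, 0, -1],
  [0, 0, 0, 0, 0.4, 0, -1],
])

```text
clock: 13.32
position: [538.8, 185.9, 157.0]
ee_rot: [1.0, -0.017, -0.0, -0.0]
contact_force: [-3.6, 3.4, -1.6]
gripper_width: 11.0
grasp_force: 59.0
```

Emit:
carry_out([
  [0, 0, 0, 0, 0.2, 0, -1],
  [0, 0, 0, 0, 0.4, 0, -1],
  [0, 0, 0, 0, 0.4, 0, -1],
  [0, 0, 0, 0, 0.4, 0, -1],
])

```text
clock: 13.82
position: [538.8, 185.8, 157.1]
ee_rot: [1.0, -0.017, 0.0, -0.0]
contact_force: [-4.0, 4.6, -2.4]
gripper_width: 11.1
grasp_force: 59.0
```

```bash
python3 -c "
from h import *
s=[read_state()]
go([538.6,187.8,157.1],268.05)
print(s[0]['wrist_torque'])
import pickle
W=get_image('wrist');pickle.dump(W,open('w7.pkl','wb'))
W6=pickle.load(open('w6.pkl','rb'))
f=lambda W:cv2.resize(W['color'][120:160,285:335],None,fx=8,fy=8,interpolation=cv2.INTER_CUBIC)
cv2.imwrite('pics/w7.png',np.hstack([f(W6),f(W)]))"
```

```text
clock 13.82 pos [538.8 185.8 157.1] F [-4.   4.6 -2.4] w 11.1
tooly yaw -91.91 shift [-0.3 -2.  -0. ] rot [-0.0007 -0.0001  0.0007]
[1.34138916 1.2281319  0.20480083]
```

View pics/w7.png

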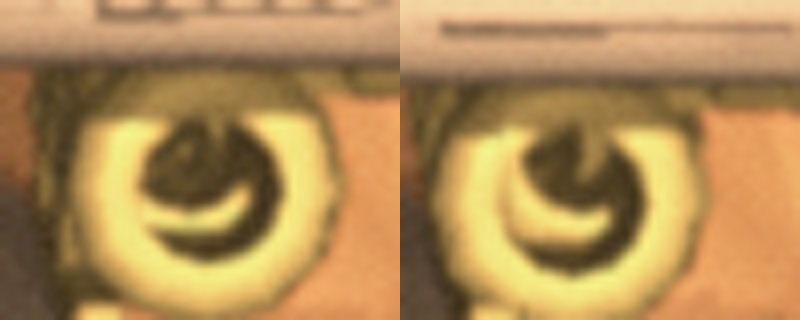

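Right crop (pressed to the -y stop) shows the door's ring off to the left inside the hole. Contact came at y ≈ 185.9, so the hole line is at y ≈ 186.9. I'll back off to that.

Emit:
carry_out([
  [0, 0, 0, -0.2, -0.5, 0, -1],
  [0, 0, 0, -0.2, -1, 0, -1],
  [0, 0, 0, -0.2, -1.4, 0, -1],
  [0, 0, 0, -0.2, -1.4, 0, -1],
  [0, 0, 0, -0.2, -1.4, 0, -1],
])

```text
clock: 14.5
position: [538.8, 186.4, 157.1]
ee_rot: [1.0, -0.017, -0.0, 0.0]
contact_force: [-1.1, 0.1, -2.8]
gripper_width: 11.3
grasp_force: 59.0
```

Emit:
carry_out([
  [0, 0, 0, 0, 0, 0, -1],
  [0, 0, 0, 0, 0, 0, -1],
  [0, 0, 0, 0, 0, 0, -1],
  [0, 0, 0, 0, 0, 0, -1],
])

```text
clock: 15.0
position: [538.8, 186.7, 157.2]
ee_rot: [1.0, -0.017, 0.0, 0.0]
contact_force: [-1.1, -0.7, -2.1]
gripper_width: 11.0
grasp_force: 59.1
```

```bash
python3 -c "
from h import *
print(read_state()['position'],abs(read_state()['joint_vel']).max()); print(job_done())"
```

```text
[538.79977621 186.65318111 157.19778531] 0.0014385172204383458
the job is handed in; nothing more can be done
None
```

I handed the job in with the two-knuckle door held still and upright at a right angle to the lantern's front. Its knuckles are in both gaps, in line with the lantern's holes to about 0.5 mm by my measurements, and the three-knuckle door was left in its rack.

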